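# Seat an indexed mounting plate on its stand and cap it with the collar

## Robot

A 6-joint arm with a two-finger parallel gripper is mounted at the origin on a cart in front of the work surface, level with it; the furniture and walls round the work are solid. World frame = base frame: x ahead of the robot, y to its left, z up, the work surface at z = 0. Lengths are in m, angles in rad, forces in N, time in s.
With the tool pointing down it reaches from about 0.35 to 0.775 m from the base axis. Payload 7.3 kg.
Tool frame: the origin (TCP) lies at the very end of the fingers, on their centre line; the grasp point (between the pads) lies 19 mm behind it; z points along the fingers, y is the line along which they close (so a half turn about z gives the same grasp; the last joint's range is limited). The gripper opens to 92 mm and grips with 3 to 60 N. Pads are 19 mm wide; open, the fingers measure 130 mm over their backs; the gripper's body (75 mm by 190 mm) begins 47 mm behind the grasp point.
Start: joints at [1.182, 0.342, 1.524, -0, 1.275, -0.146], TCP at [0.126, 0.51, 0.227] pointing down, gripper open.
Joint ranges: [-2.53, 2.53], [-0.77, 2.02], [0.04, 2.7], [-1, 4.14], [0.28, 2.66], [-3.11, 3.11]. Speed limits (rad/s): [2.57, 2.57, 3.14, 3.14, 3.14, 3.14].

## Interface

Orientations are given as [roll, pitch, yaw] about the fixed x, y, z axes, in that order (R = Rz(yaw) Ry(pitch) Rx(roll)).
In Python, from cell import robot, read_camera, get_calibration gives the robot as it stands. The module is installed in compiled form; this text tells all that it offers.
- The arm moves only by the tool send_rows, never from a script. Its argument "plan" is a list of rows, each a list of 2 entries, a list of its own where there are three numbers: the shift along the tool's x, y, z as a fraction of full scale, then the turn, a rotation vector about the tool's x, y, z as a fraction of full scale. A call has exactly 10 rows; each row shifts and turns the commanded pose from where the row before left it, along the tool's axes as they then stand; what a row does not reach is not made up. Full scale, the value 1, is 0.025 m for a shift and 90 degrees for a turn. A row lasts 1/8 s, in which the tool goes at most 62.5 mm and 10.7 degrees, less where a joint would pass 70% of its speed; a pose out of reach is approached as far as the arm can. A call with a number of a shift or a turn outside -1 to 1 is refused whole. A call with a gripper value outside its range is refused whole. "gripper" is the opening, from -1 (shut) to 1 (fully open), so that 0 is half open, set as the call begins (left out, the last holds). The fingers move at their own pace and stop on an object; "force" is the grip in N (left out, the last holds). Time passes only in rows, so rows that do not move let the fingers close, or fill a call up. It gives the time, the measured TCP pose, the force, the opening and the grip force at its end, in the units of the state.
- robot.observe(): the state, without advancing time (a new reading comes with each control period).
- read_camera(name): name is "side" or "top"; returns (picture, depth): 384x512x3 uint8, blue, green, red; 384x512 float32, m along the optical axis (not along the pixel's ray), 0 where there is no reading.
- get_calibration(name): a dict with "intrinsics" (3x3 intrinsics, pixels), "rvec" (rotation vector, rad) and "tvec" (3), from world to camera coordinates, as OpenCV has them. Camera axes: x right, y down, z forward; pixel columns grow to the right and rows downward; lengths in m; the calibration is good to about 2 mm. A picture is of the moment at which its call begins. get_calibration takes no time and is no camera call.
- robot.hand_in(): hands the job in; it is judged then, once.
The state is a dict: "time": time; "qpos": joint angles; "qvel": joint speeds; "joint_efforts": joint torques, N m; "tool_pos": TCP position; "tool_rot": TCP orientation; "contact_force": force on the tool from outside, world axes, zero at the start; "torque": the same for the moment, N m; "opening": finger opening in m; "grip_force": force on a finger pad.
Only numpy, scipy, OpenCV 4.12 (cv2) and the standard library are available. Lean on these libraries where they do the work, as an engineer would, in place of code of your own. Each camera call takes 0.05 s, during which the arm holds its last target. There are 200 camera calls.

## Task

Fit the blue mounting plate onto the index stand: lower it over the central spindle and the small locating pin together, feeling for the pin by turning the plate under light pressure, until it lies flat and fully home on the ring. Never push down on it with more than about 15 N, or the pin bends. Then set the brass collar over the spindle so that it rests on the plate's hub, let go, and leave the jar, the casts and the bur block where they stand.

Things in the scene. Friction and masses are not known exactly. Their poses are not given: they have to be found in the camera images.
- plate_center (a point): Blue mounting plate, loose, about 0.12 kg: 70 (x) x 64 (y) x 8 mm, with a square metal hub 28 x 28 x 30 mm on its middle, lying hub up, 38 mm tall in all. Point at its centre, 19 mm above its underside. Grip the hub (8 to 38 mm above the underside) across two flats; they face the plate's x and y. A 13.6 mm bore runs through hub and plate along z, not chamfered.
- plate_hole (a point): Centre of the underside mouth of the plate's pin hole: 7.6 mm diameter, right through the 8 mm plate, 25 mm from the bore along the plate's +x; a white mark on the plate's edge lies beyond it. Not chamfered. Axes as plate_center. Fingers that close along the plate's x keep it from tipping when the pin pushes up beside the hole.
- stand_seat (a point): Index stand, fixed: aluminium base 100 x 100 x 18 mm, on it a dark steel ring (80 mm across, 4 mm thick). Point at the centre of the ring's top, 22 mm above the bench, z up, x to the black mark on the base. The plate is home when its underside lies on the ring. A locating pin (6 mm diameter, 7 mm tall, the last 1 mm tapered to 5 mm) stands on the ring 25 mm from the spindle.
- spindle_top (a point): Top of the stand's steel spindle: 12 mm diameter, 56 mm tall above stand_seat, the last 4 mm tapered to 7 mm. The pin's direction from the spindle is anywhere within 0.5 rad either way of the stand's +x and is not measured; the ring is clamped and will not turn. While the pin is not in its hole, the plate on the spindle stops 7 mm short of home: look or feel for it.
- collar_center (a point): Brass collar, loose, 0.06 kg: ring of 27 mm outside diameter (fluted), 14 mm bore, 22 mm tall, standing upright on the bench. Point at its centre, 11 mm above its underside. In place it rests on top of the hub, its centre 49 mm above stand_seat.
- powder_jar: White-lidded powder jar, 48 mm across, 58 mm tall, bystander; origin at the centre of its underside.
- cast_white: White plaster jaw cast, 56 x 60 x 28 mm, bystander; origin at the centre of its underside.
- cast_orange: Orange jaw cast on a clear base, 56 x 66 x 40 mm, bystander; origin at the centre of its underside.
- bur_block: Small beech block with burs, 40 x 64 x 38 mm, bystander; origin at the centre of its underside.
Mind the look-alikes: they are no part of the job. There is more than one size of the part that bears plate_center; the job needs the middle-sized.

How it is judged:
On the way:
1. the plate lies fully home on the ring, over spindle and pin (z of plate_center in the frame of stand_seat between 0.0175 and 0.0205 m and horizontal distance between plate_center and stand_seat below 0.0025 m and angle between plate_center's own z axis and vertical below 0.03 rad), for 0.2 s.
At the end, for the whole second after the job is handed in: The plate is home: its underside on the ring within 1.5 mm, centred on the spindle within 2.5 mm and level within 0.03 rad; the collar is round the spindle and rests on the hub (height within 1.5 mm, within 4 mm of the axis, upright within 0.06 rad); both are released and at rest (all of step 1 and z of collar_center in the frame of stand_seat between 0.0475 and 0.0505 m and horizontal distance between collar_center and stand_seat below 0.004 m and angle between collar_center's own z axis and vertical below 0.06 rad and linear speed of each of plate, collar below 0.01 m/s); the robot touches nothing.
It fails at once if the contact force between plate and stand (wedging at spindle, pin and ring included; a straight push of 15 N stays well below) passes 40 N (contact force between plate and stand above 40 N).
It fails at once if the powder jar is moved by more than 30 mm (distance of powder_jar from where it was at the start of the episode above 0.03 m).
It fails at once if the cast white is moved by more than 30 mm (distance of cast_white from where it was at the start of the episode above 0.03 m).
It fails at once if the cast orange is moved by more than 30 mm (distance of cast_orange from where it was at the start of the episode above 0.03 m).
It fails at once if the bur block is moved by more than 30 mm (distance of bur_block from where it was at the start of the episode above 0.03 m).
It also fails if it takes over 72 s, if anything falls off the work surface, if the arm or the gripper's body presses on something with over 40 N, if the wrist force passes 120 N, or if a joint passes its speed limit or range.

## Working session

There is one attempt and no reset: what is moved stays moved. The work goes in short steps, Python scripts to look and compute and a tool call to move; the robot and the scene stay as the last step left them, time stands still between calls to the robot, and variables do not carry over. Pictures are saved under pics/ and viewed, at most 10 in all, crops included, and the job is handed in when it is done.

Besides the shell and the picture viewer there is one more tool, called after "Request:" by a JSON object that holds its "fn" and its "kwargs". send_rows: Moves the arm, as the interface text tells. Shift numbers are shares of 0.025 m and turn numbers shares of 90 degrees, none past 1 either way. Its arguments: {"type":"object","properties":{"plan":{"type":"array"},"gripper":{"type":"number"},"force":{"type":"number"}},"required":["plan"]}

```bash
mkdir -p pics; python3 - <<'E'
from cell import robot, read_camera, get_calibration
import cv2,numpy as np
for n in ("top","side"):
    p,d=read_camera(n); cv2.imwrite(f"pics/{n}0.png",p); np.savez(f"{n}0.npz",p=p,d=d)
    c=get_calibration(n); R=cv2.Rodrigues(np.array(c["rvec"],float))[0]
    print(n,np.round(c["intrinsics"],1).tolist(),"cam",np.round(-R.T@np.array(c["tvec"]).ravel(),3),"fwd",np.round(R[2],3))
print(robot.observe())
E
```

```text
top [[496.9, 0.0, 256.4], [0.0, 496.9, 188.2], [0.0, 0.0, 1.0]] cam [ 0.408 -0.032  1.348] fwd [ 0.068 -0.001 -0.998]
side [[394.2, 0.0, 251.4], [0.0, 394.2, 192.2], [0.0, 0.0, 1.0]] cam [ 0.55  -0.757  0.493] fwd [-0.034  0.864 -0.503]
{'time': 0.1, 'qpos': array([ 1.18200179e+00,  3.42635580e-01,  1.52491350e+00,  1.40697946e-06,
        1.27538748e+00, -1.46016665e-01]), 'qvel': array([-1.43044841e-03, -6.66607571e-04, -1.32826957e-03,  1.10432846e-05,
        2.24303012e-04,  1.40106734e-03]), 'joint_efforts': array([ 2.17971479e-03, -4.31993115e+01, -2.44697535e+01,  7.20071350e-02,
        5.25620522e-02, -7.40709766e-05]), 'tool_pos': array([0.12606013, 0.50927441, 0.22612631]), 'tool_rot': array([-3.14026325e+00, -1.96866746e-04,  2.89881424e+00]), 'contact_force': array([ 0.0005901 ,  0.55876666, -0.36582626]), 'torque': array([ 0.01532512,  0.07589333, -0.02526016]), 'grip_force': 0.0, 'opening': 0.09142646170871294}
```

View pics/top0.png

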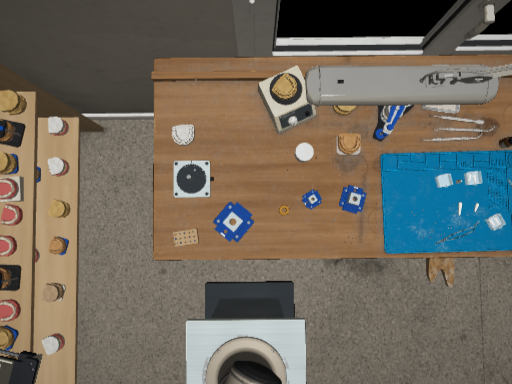

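View pics/side0.png

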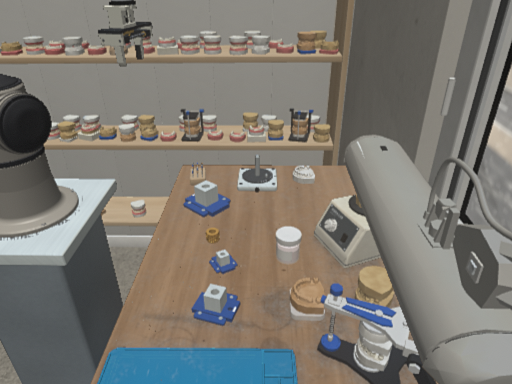

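```bash
cat > h.py <<'E'
import cv2,numpy as np
from cell import robot, read_camera, get_calibration
def cal(n):
    c=get_calibration(n); R=cv2.Rodrigues(np.array(c["rvec"],float))[0]
    return np.array(c["intrinsics"]),R,np.array(c["tvec"],float).ravel()
def ray(n,uv):
    K,R,t=cal(n); u=np.atleast_2d(uv).astype(float)
    d=np.c_[u,np.ones(len(u))]@np.linalg.inv(K).T@R
    return -R.T@t,d
def plane(n,uv,z):
    o,d=ray(n,uv); return o+d*((z-o[2])/d[:,2:])
def proj(n,P):
    K,R,t=cal(n); q=(np.atleast_2d(P)@R.T+t)@K.T; return q[:,:2]/q[:,2:]
def tri(uvt,uvs):
    o1,d1=ray("top",uvt);o2,d2=ray("side",uvs);d1=d1[0];d2=d2[0]
    s=np.linalg.lstsq(np.c_[d1,-d2],o2-o1,rcond=None)[0]
    a,b=o1+s[0]*d1,o2+s[1]*d2; return (a+b)/2,np.linalg.norm(a-b)
def comps(m,amin):
    n,l,s,c=cv2.connectedComponentsWithStats(m.astype(np.uint8),connectivity=8)
    return [(i,s[i],c[i],l==i) for i in range(1,n) if s[i][4]>=amin]
E
python3 - <<'E'
from h import *
t=np.load("top0.npz");p=t["p"];d=t["d"]
s=np.load("side0.npz");sp=s["p"]
a=cv2.resize(p[155:250,165:375],None,fx=3.8,fy=3.8,interpolation=cv2.INTER_CUBIC)
b=cv2.resize(sp[150:195,225:325],(400,180),interpolation=cv2.INTER_CUBIC)
c=cv2.resize(sp[280:330,185:250],(234,180),interpolation=cv2.INTER_CUBIC)
b2=np.zeros((180,a.shape[1],3),np.uint8);b2[:,:400]=b;b2[:,410:644]=c
cv2.imwrite("pics/m0.png",np.vstack([a,b2]))
hsv=cv2.cvtColor(p,cv2.COLOR_BGR2HSV)
blue=(hsv[...,0]>105)&(hsv[...,0]<130)&(hsv[...,1]>130)
for i,st,ce,m in comps(blue,60):
    if st[0]>375: continue
    ys,xs=np.nonzero(m)
    cn=cv2.findContours(m.astype(np.uint8),cv2.RETR_EXTERNAL,cv2.CHAIN_APPROX_NONE)[0][0]
    P=plane("top",cn[:,0],0.008)
    r=cv2.minAreaRect((P[:,:2]*1000).astype(np.float32)); print("blue",st,np.round(ce,1),r)
y=(hsv[...,0]>10)&(hsv[...,0]<32)&(hsv[...,1]>150)
for i,st,ce,m in comps(y[200:220,270:300],5): print("coll",st,ce+[270,200],plane("top",ce+[270,200],.022))
w=(hsv[...,1]<50)&(hsv[...,2]>120)
for i,st,ce,m in comps(w,300):
    cn=max(cv2.findContours(m.astype(np.uint8),cv2.RETR_EXTERNAL,cv2.CHAIN_APPROX_NONE)[0],key=len)
    if 165<ce[0]<220 and 150<ce[1]<210:
        P=plane("top",cn[:,0],0.018);print("stand",st,ce,cv2.minAreaRect((P[:,:2]*1000).astype(np.float32)))
E
```

```text
blue [375 128  12  11  80] [379.6 133.6] ((644.6932373046875, -369.9237976074219), (27.895530700683594, 26.691299438476562), 37.114200592041016)
blue [339 185  27  28 352] [351.3 199.4] ((467.53106689453125, -291.2406005859375), (63.0225944519043, 68.56358337402344), 73.50640106201172)
blue [302 190  19  19 159] [311.3 199. ] ((468.1555480957031, -181.65048217773438), (41.02293395996094, 45.86416244506836), 32.669715881347656)
blue [214 202  40  40 712] [233.8 221.3] ((409.98431396484375, 30.508590698242188), (85.51604461669922, 93.51602935791016), 49.69240951538086)
coll [ 9  5 10 10 66] [283.5 209.5] [[ 0.44062081 -0.10469288  0.022     ]]
stand [173 160  37  38 680] [191.24117647 178.95      ] ((526.866455078125, 142.47042846679688), (96.93277740478516, 99.92247009277344), 89.72996520996094)
```

View pics/m0.png

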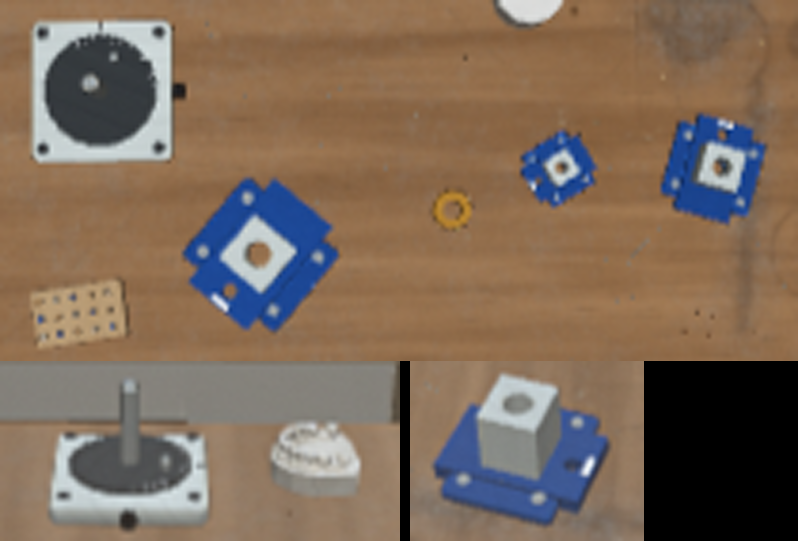

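Request:
{"fn": "send_rows", "kwargs": {"plan": [[[0,0,0],[0,0,0.103]],[[0,0,0],[0,0,0.103]],[[0,0,0],[0,0,0.103]],[[0,0,0],[0,0,0.103]],[[0,0,0],[0,0,0.103]],[[0,0,0],[0,0,0.103]],[[0,0,0],[0,0,0.103]],[[0,0,0],[0,0,0.103]],[[0,0,0],[0,0,0.103]],[[0,0,0],[0,0,0.103]]], "gripper": 0.3, "force": 20}}

```text
time: 1.35
tool_pos: [0.1261, 0.5094, 0.2263]
tool_rot: [-3.142, 0.001, 1.276]
contact_force: [1.1, 0.2, -0.1]
opening: 0.0601
grip_force: 0.0
```

```bash
python3 - <<'E'
from h import *
t=np.load("top0.npz");p=t["p"].astype(int);d=t["d"]
s=np.load("side0.npz");sp=s["p"];sd=s["d"]
hsv=cv2.cvtColor(t["p"],cv2.COLOR_BGR2HSV); g=cv2.cvtColor(t["p"],cv2.COLOR_BGR2GRAY).astype(int)
# hub top (bright, unsaturated) in plate
sub=(hsv[...,1]<70)&(g>150); 
for i,st,ce,m in comps(sub[180:216,336:368],2):
    c=ce+[336,180]; z=.038 if st[4]>30 else .008; print("bright",st[4],c,plane("top",c,z)[0],d[int(c[1]),int(c[0])])
hub=max(comps(sub[180:216,336:368],20),key=lambda k:k[1][4])
cn=cv2.findContours(hub[3].astype(np.uint8),0,1)[0][0][:,0]+[336,180]
print("hub",cv2.minAreaRect((plane("top",cn,.038)[:,:2]*1000).astype(np.float32)))
print(g[190:206,344:360])
print("stand gray");print(g[164:186,182:203])
# ring
w=(g<90); 
for i,st,ce,m in comps(w[155:205,170:215],100):
    cn=cv2.findContours(m.astype(np.uint8),0,1)[0][0][:,0]+[170,155]
    P=plane("top",cn,.022)[:,:2]*1000; print("ring",st,cv2.fitEllipse(P.astype(np.float32)),cv2.minEnclosingCircle(P.astype(np.float32)))
sg=cv2.cvtColor(sp,cv2.COLOR_BGR2GRAY)
print("side");print(sg[152:178,250:274])
print(robot.observe()["tool_pos"],robot.observe()["tool_rot"])
E
```

```text
bright 6 [355.83333333 187.33333333] [ 0.49866609 -0.301914    0.008     ] 1.343282
bright 89 [354.52808989 198.58426966] [ 0.46691471 -0.29169016  0.038     ] 1.347447
hub ((467.0005187988281, -291.90966796875), (26.80320167541504, 27.65434455871582), 74.57244873046875)
[[ 76 134 157  79  64  65  63  63  64  70 104 103  52  66  66  66]
 [ 69 106 136  60  65  65  64  65  74  66  90  97  64  66  66  66]
 [ 65  65  60  52  64  66  74 116 138 109 107  81  64  65  65  66]
 [ 64  64  55  64  65  70  91 185 201 180 178 142 126 105  77  76]
 [ 65  64  60  64  67  75 104 203 202 203 203 202 198 175 139 138]
 [ 65  68  60  64  68  81 140 203 202 202 188 192 199 198 199 199]
 [ 65  71  58  65  69  88 176 203 200 176 128 153 176 198 201 202]
 [ 63  53  63  66  72  99 185 202 190 106  68  77  95 188 201 202]
 [ 64  48  64  66  77 120 203 199 171 117  85  65  82 140 202 199]
 [ 68  49  64  68  80 141 201 196 169 118 106  54  80 139 202 198]
 [ 73  58  65  70  90 182 199 198 195 136  93  90 110 182 202 193]
 [ 58  64  66  74 103 199 199 199 199 184 145 162 167 201 201 185]
 [ 45  63  66  75 109 17
[... 4420 characters left out ...]
210 212]
 [ 82  81  80  80  82  97 114 115 111  99  81  81  81  79  78  80  82  79
   78  85 111 142 197 213]
 [ 80  80  82  80  82  99 114 116 112  99  82  80  80  81  81  94 113  90
   78  79  87  98 158 212]
 [ 80  82  82  82  83  97 115 115 112  97  81  81  80  81  85 119 152 109
   79  77  79  87 128 213]
 [ 81  81  81  81  82  91 107 107 104  90  80  80  80  81  86 117 149 112
   80  79  83  91 122 209]
 [ 80  82  81  81  80  83  88  87  85  80  79  80  81  81  84 101 118  96
   80  82  97  96 115 205]
 [ 81  83  82  81  81  82  80  80  79  79  81  82  83  81  81  87 100  87
   80  86 102  88 124 213]]
[0.12612188 0.50937246 0.22632726] [-3.14154715e+00  8.99065502e-04  1.27555470e+00]
```

```bash
python3 - <<'E'
from h import *
print("spindle top view z.078",plane("top",[188.4,176],.077)*1000)
print("pin z.027",plane("top",[[194.45,169.6]],.027)*1000)
print("spindle tri",tri([188.4,176],[257,156]))
print("pin side z.027",plane("side",[[265.9,174.4]],.026)*1000)
# spindle axis in side: column at tip and base
print("proj axis",proj("side",[[.5268,.142,.078],[.5268,.142,.022]]),proj("top",[[.5268,.142,.078],[.5268,.142,.022]]))
s=np.load("side0.npz");hs=cv2.cvtColor(s["p"],cv2.COLOR_BGR2HSV)
y=(hs[...,0]>10)&(hs[...,0]<32)&(hs[...,1]>150)
for i,st,ce,m in comps(y[225:246,200:224],5): print("coll",st,ce+[200,225],tri([283.5,209.5],ce+[200,225]))
E
```

```text
spindle top view z.078 [[527.99025053 141.29472518  77.        ]]
pin z.027 [[549.70038444 131.91616126  27.        ]]
spindle tri (array([0.52888489, 0.14165   , 0.07481888]), np.float64(0.0013747031708500018))
pin side z.027 [[552.21569391 136.07405889  26.        ]]
proj axis [[255.89185636 154.81302995]
 [256.00788592 174.65753706]] [[188.07285176 176.42891436]
 [190.94112659 178.34507863]]
```

Request:
{"fn": "send_rows", "kwargs": {"plan": [[[-0.5,1,0],[0,0,0]],[[-0.5,1,0],[0,0,0]],[[-0.5,1,0],[0,0,0]],[[-0.5,1,0],[0,0,0]],[[-0.5,1,0],[0,0,0]],[[-0.5,1,0],[0,0,0]],[[-0.5,1,0],[0,0,0]],[[-0.5,1,0],[0,0,0]],[[-0.5,1,0],[0,0,0]],[[-0.5,1,0],[0,0,0]]]}}

```text
time: 2.6
tool_pos: [0.3305, 0.3176, 0.2265]
tool_rot: [-3.141, 0.0, 1.281]
contact_force: [-0.4, 0.3, 0.8]
opening: 0.0596
grip_force: 0.0
```

Request:
{"fn": "send_rows", "kwargs": {"plan": [[[-1,1,0],[0,0,0]],[[-1,1,0],[0,0,0]],[[-1,1,0],[0,0,0]],[[-1,1,0],[0,0,0]],[[-1,1,0],[0,0,0]],[[-1,1,0],[0,0,0]],[[-1,1,0],[0,0,0]],[[-1,1,0],[0,0,0]],[[-1,1,0],[0,0,0]],[[-1,1,0],[0,0,0]]]}}

```text
time: 3.85
tool_pos: [0.4984, 0.0063, 0.2264]
tool_rot: [-3.141, -0.0, 1.281]
contact_force: [-0.7, 0.3, -0.4]
opening: 0.0599
grip_force: 0.0
```

Request:
{"fn": "send_rows", "kwargs": {"plan": [[[-1,0.2,0.2],[0,0,-0.007]],[[-1,0.2,0.2],[0,0,0]],[[-1,0.2,0.2],[0,0,0]],[[-1,0.2,0.2],[0,0,0]],[[-1,0.2,0.2],[0,0,0]],[[-1,0.2,0.4],[0,0,0]],[[-1,0.2,0.4],[0,0,0]],[[-1,0.2,0.4],[0,0,0]],[[-1,0.2,0.4],[0,0,0]],[[-1,0.2,0.4],[0,0,0]]]}}

```text
time: 5.1
tool_pos: [0.4768, -0.2474, 0.151]
tool_rot: [-3.141, -0.0, 1.292]
contact_force: [-0.5, -1.2, -0.3]
opening: 0.0597
grip_force: 0.0
```

Request:
{"fn": "send_rows", "kwargs": {"plan": [[[-0.9,0.1,0.4],[0,0,0]],[[-0.88,0.1,0.4],[0,0,0]],[[0,0,0.4],[0,0,0]],[[0,0,0.4],[0,0,0]],[[0,0,0.4],[0,0,0]],[[0,0,0.4],[0,0,0]],[[0,0,0.4],[0,0,0]],[[0,0,0.4],[0,0,0]],[[0,0,0],[0,0,0]],[[0,0,0],[0,0,0]]]}}

```text
time: 6.35
tool_pos: [0.4698, -0.291, 0.0719]
tool_rot: [3.141, 0.0, 1.292]
contact_force: [0.2, 0.1, -0.1]
opening: 0.0598
grip_force: 0.0
```

Request:
{"fn": "send_rows", "kwargs": {"plan": [[[-0.05,-0.1,0.3],[0,0,0]],[[0,0,0.4],[0,0,0]],[[0,0,0.4],[0,0,0]],[[0,0,0.4],[0,0,0]],[[0,0,0.3],[0,0,0]],[[0,0,0.3],[0,0,0]],[[0,0,0.2],[0,0,0]],[[0,0,0.06],[0,0,0]],[[0,0,0],[0,0,0]],[[0,0,0],[0,0,0]]]}}

```text
time: 7.6
tool_pos: [0.4671, -0.2915, 0.013]
tool_rot: [3.141, 0.0, 1.292]
contact_force: [0.0, 0.8, 1.0]
opening: 0.0594
grip_force: 0.0
```

Request:
{"fn": "send_rows", "kwargs": {"plan": [[[0,0,0],[0,0,0]],[[0,0,0],[0,0,0]],[[0,0,0],[0,0,0]],[[0,0,0],[0,0,0]],[[0,0,0],[0,0,0]],[[0,0,0],[0,0,0]],[[0,0,0],[0,0,0]],[[0,0,0],[0,0,0]],[[0,0,0],[0,0,0]],[[0,0,0],[0,0,0]]], "gripper": -1, "force": 20}}

```text
time: 8.85
tool_pos: [0.467, -0.2915, 0.0127]
tool_rot: [3.141, 0.0, 1.292]
contact_force: [1.0, -0.1, 1.0]
opening: 0.0281
grip_force: 20.0
```

Request:
{"fn": "send_rows", "kwargs": {"plan": [[[0,0,-0.3],[0,0,0]],[[0,0,-0.6],[0,0,0]],[[0,0,-0.8],[0,0,0]],[[0,0,-0.8],[0,0,0]],[[0.3,0,-0.8],[0,0,0]],[[0.6,0,-0.8],[0,0,0]],[[0.8,-0.2,-0.7],[0,0,0]],[[0.9,-0.2,0],[0,0,0]],[[0.9,-0.2,0],[0,0,0]],[[0.9,-0.2,0],[0,0,0]]]}}

```text
time: 10.1
tool_pos: [0.4773, -0.178, 0.132]
tool_rot: [-3.14, -0.001, 1.292]
contact_force: [0.8, 0.5, -1.4]
opening: 0.0281
grip_force: 20.0
```

Request:
{"fn": "send_rows", "kwargs": {"plan": [[[0.9,-0.2,0],[0,0,0]],[[0.9,-0.2,0],[0,0,0]],[[0.9,-0.2,0],[0,0,0]],[[0.9,-0.2,0],[0,0,0]],[[0.9,-0.2,0],[0,0,0]],[[0.9,-0.2,0],[0,0,0]],[[0.9,-0.2,0],[0,0,0]],[[0.9,-0.2,0],[0,0,0]],[[0.9,-0.04,0],[0,0,0]],[[0.9,0,0],[0,0,0]]]}}

```text
time: 11.35
tool_pos: [0.4993, 0.0492, 0.132]
tool_rot: [-3.14, 0.0, 1.293]
contact_force: [1.0, -0.9, -1.8]
opening: 0.0282
grip_force: 20.0
```

Request:
{"fn": "send_rows", "kwargs": {"plan": [[[0.9,0,0],[0,0,0.02]],[[0.9,0,0],[0,0,0.04]],[[0.9,0,0],[0,0,0.03]],[[0.6,0,0],[0,0,0]],[[0.3,0,0],[0,0,0]],[[0.1,0,0],[0,0,0]],[[0,0,0],[0,0,0]],[[0,0,0],[0,0,0]],[[0,0,0],[0,0,0]],[[0,0,0],[0,0,0]]]}}

```text
time: 12.6
tool_pos: [0.532, 0.134, 0.1328]
tool_rot: [3.142, -0.0, 1.15]
contact_force: [-0.2, -0.2, -1.3]
opening: 0.0276
grip_force: 20.0
```

Request:
{"fn": "send_rows", "kwargs": {"plan": [[[0.1,-0.14,0],[0,0,0]],[[0.1,-0.14,0.3],[0,0,0]],[[0,0,0.3],[0,0,0]],[[0,0,0.3],[0,0,0]],[[0,0,0.2],[0,0,0]],[[0,0,0.1],[0,0,0]],[[0,0,0],[0,0,0]],[[0,0,0],[0,0,0]],[[0,0,0],[0,0,0]],[[0,0,0],[0,0,0]]]}}

```text
time: 13.85
tool_pos: [0.5277, 0.1417, 0.1029]
tool_rot: [3.141, -0.0, 1.15]
contact_force: [0.2, 0.2, -0.3]
opening: 0.0279
grip_force: 20.0
```

```bash
python3 - <<'E'
from h import *
s,_=read_camera("side");t,_=read_camera("top")
np.savez("v1.npz",s=s,t=t)
a=cv2.resize(s[95:200,210:310],(560,588),interpolation=cv2.INTER_CUBIC)
b=cv2.resize(t[150:190,172:212],(240,240),interpolation=cv2.INTER_CUBIC)
o=np.zeros((588,800,3),np.uint8);o[:,:560]=a;o[:240,560:]=b;cv2.imwrite("pics/v1.png",o)
ob=robot.observe();print(ob["tool_pos"],ob["tool_rot"])
E
```

```text
[0.52765899 0.14169409 0.10283363] [ 3.14143172e+00 -2.06992739e-04  1.15045516e+00]
```

View pics/v1.png

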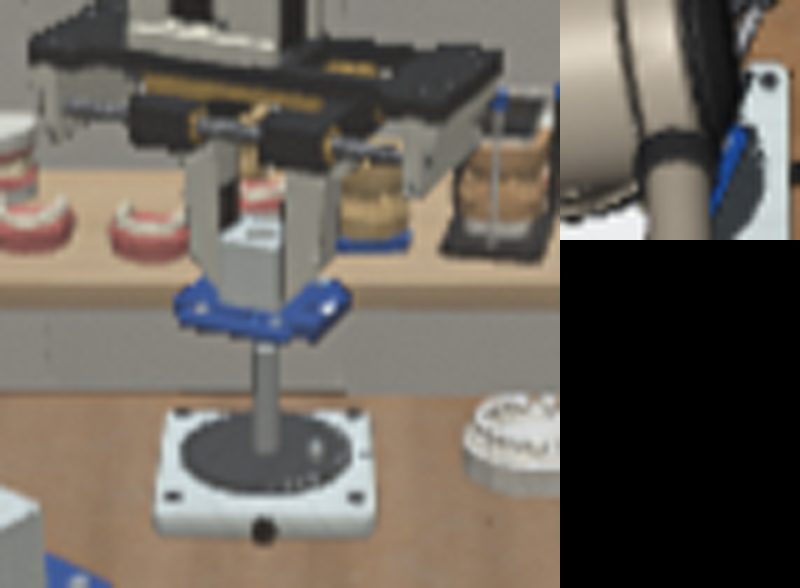

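```bash
python3 - <<'E'
from h import *
s=np.load("v1.npz")["s"];hs=cv2.cvtColor(s,cv2.COLOR_BGR2HSV);g=cv2.cvtColor(s,cv2.COLOR_BGR2GRAY).astype(float)
b=s.astype(float); bl=np.clip((b[...,0]-b[...,2])/100,0,1)[140:160,225:285]
print(np.round(bl[:18].max(0),1)); print(np.round(bl.max(1),1))
r=g[158:170,250:265].mean(0);print("spindle",np.round(r))
a=-.42; R=np.array([[np.cos(a),-np.sin(a)],[np.sin(a),np.cos(a)]])
c=np.array([.5277,.1417])
for z in (.0902,.0982):
    P=[np.r_[c+R@np.array([x,y]),z] for x in(-.035,.035) for y in (-.032,.032)]
    print(z,np.round(proj("side",P),1).tolist())
print("axis",proj("side",[[.5277,.1417,.08],[.5277,.1417,.06],[.5287,.1417,.06]]))
E
```

```text
[0.  0.  0.  0.  0.  0.  0.  0.  0.  0.  0.  0.  0.  0.  0.  0.  0.7 0.8
 0.9 0.9 0.9 0.9 0.9 0.9 0.8 0.8 0.8 0.8 0.8 0.9 1.  0.9 0.9 0.8 0.8 0.9
 0.9 0.9 0.9 0.9 0.9 0.9 0.9 0.9 0.9 0.9 0.8 0.2 0.  0.  0.  0.  0.  0.
 0.  0.  0.  0.  0.  0. ]
[0.  0.  0.  0.  0.4 0.9 0.9 0.9 0.9 0.9 0.9 0.9 1.  0.9 0.9 0.7 0.2 0.1
 0.  0. ]
spindle [124. 120. 120. 122. 116.  93. 114. 116. 112. 107. 122. 123. 123. 124.
 125.]
0.0902 [[237.8, 152.8], [249.3, 143.4], [263.7, 157.9], [274.3, 148.0]]
0.0982 [[237.7, 149.8], [249.2, 140.6], [263.8, 154.9], [274.3, 145.1]]
axis [[256.2449593  154.13497432]
 [256.28363763 161.36730425]
 [256.67973962 161.36897144]]
```

Request:
{"fn": "send_rows", "kwargs": {"plan": [[[0.016,0.037,0],[0,0,0]],[[0,0,0.15],[0,0,0]],[[0,0,0.15],[0,0,0]],[[0,0,0.1],[0,0,0]],[[0,0,0.06],[0,0,0]],[[0,0,0.04],[0,0,0]],[[0,0,0.03],[0,0,0]],[[0,0,0.03],[0,0,0]],[[0,0,0],[0,0,0]],[[0,0,0],[0,0,0]]]}}

```text
time: 15.2
tool_pos: [0.5286, 0.1417, 0.0887]
tool_rot: [3.142, -0.0, 1.15]
contact_force: [0.2, -0.4, -1.4]
opening: 0.028
grip_force: 20.0
```

Request:
{"fn": "send_rows", "kwargs": {"plan": [[[0,0,0.03],[0,0,0]],[[0,0,0.03],[0,0,0]],[[0,0,0.03],[0,0,0]],[[0,0,0.02],[0,0,0]],[[0,0,0.02],[0,0,0]],[[0,0,0.02],[0,0,0]],[[0,0,0],[0,0,0]],[[0,0,0],[0,0,0]],[[0,0,0],[0,0,0]],[[0,0,0],[0,0,0]]]}}

```text
time: 16.45
tool_pos: [0.5287, 0.1417, 0.085]
tool_rot: [3.142, -0.0, 1.151]
contact_force: [-0.5, 0.3, -1.0]
opening: 0.028
grip_force: 20.0
```

Request:
{"fn": "send_rows", "kwargs": {"plan": [[[0,0,0.03],[0,0,0]],[[0,0,0.03],[0,0,0]],[[0,0,0.04],[0,0,0]],[[0,0,0.04],[0,0,0]],[[0,0,0.04],[0,0,0]],[[0,0,0.04],[0,0,0]],[[0,0,0.04],[0,0,0]],[[0,0,0.04],[0,0,0]],[[0,0,0],[0,0,0]],[[0,0,0],[0,0,0]]]}}

```text
time: 17.7
tool_pos: [0.5286, 0.1417, 0.0774]
tool_rot: [-3.142, -0.0, 1.15]
contact_force: [-0.2, 0.7, -1.8]
opening: 0.0278
grip_force: 20.0
```

Request:
{"fn": "send_rows", "kwargs": {"plan": [[[0,0,0.08],[0,0,0]],[[0,0,0.14],[0,0,0]],[[0,0,0.14],[0,0,0]],[[0,0,0.14],[0,0,0]],[[0,0,0.14],[0,0,0]],[[0,0,0.14],[0,0,0]],[[0,0,0.14],[0,0,0]],[[0,0,0.14],[0,0,0]],[[0,0,0.1],[0,0,0]],[[0,0,0],[0,0,0]]]}}

```text
time: 18.95
tool_pos: [0.5286, 0.1417, 0.0482]
tool_rot: [-3.141, -0.0, 1.15]
contact_force: [2.8, 2.5, -3.4]
opening: 0.0282
grip_force: 20.0
```

```bash
python3 - <<'E'
from h import *
s,_=read_camera("side")
cv2.imwrite("pics/v2.png",cv2.resize(s[120:200,220:300],(600,600),interpolation=cv2.INTER_CUBIC))
ob=robot.observe();print(ob["tool_pos"],ob["contact_force"],ob["torque"])
E
```

```text
[0.52859562 0.14172866 0.04825596] [ 1.24113224  2.12452196 -3.53343332] [ 0.24518461 -0.1559451   0.00660635]
```

View pics/v2.png

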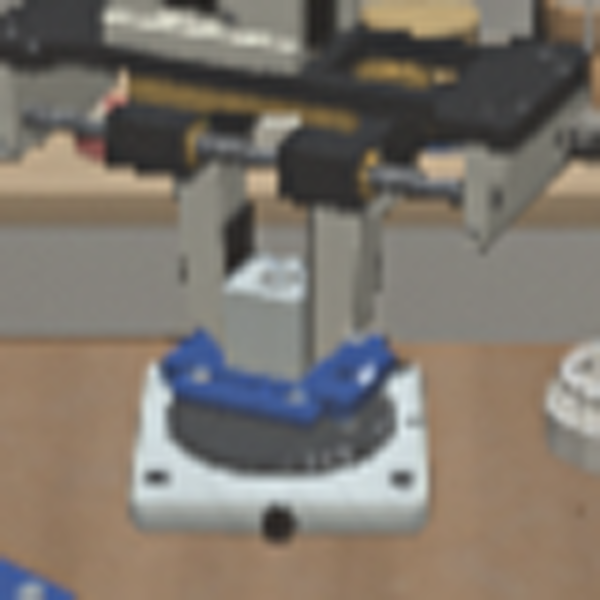

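Request:
{"fn": "send_rows", "kwargs": {"plan": [[[0.016,0.006,0],[0,0,0]],[[0,0,0.05],[0,0,0]],[[0,0,0.05],[0,0,0]],[[0,0,0.05],[0,0,0]],[[0,0,0.05],[0,0,0]],[[0,0,0.02],[0,0,0]],[[0,0,0.02],[0,0,0]],[[0,0,0],[0,0,0]],[[0,0,0],[0,0,0]],[[0,0,0],[0,0,0]]]}}

```text
time: 20.25
tool_pos: [0.5289, 0.142, 0.0425]
tool_rot: [3.142, -0.0, 1.151]
contact_force: [-1.3, 0.4, -2.0]
opening: 0.0279
grip_force: 20.0
```

Request:
{"fn": "send_rows", "kwargs": {"plan": [[[0,0,0.01],[0,0,0]],[[0,0,0.01],[0,0,0]],[[0,0,0.01],[0,0,0]],[[0,0,0.01],[0,0,0]],[[0,0,0.01],[0,0,0]],[[0,0,0.01],[0,0,0]],[[0,0,0],[0,0,0]],[[0,0,0],[0,0,0]],[[0,0,0],[0,0,0]],[[0,0,0],[0,0,0]]]}}

```text
time: 21.5
tool_pos: [0.5289, 0.142, 0.041]
tool_rot: [3.142, -0.0, 1.15]
contact_force: [0.3, -0.6, -1.7]
opening: 0.0281
grip_force: 20.0
```

Request:
{"fn": "send_rows", "kwargs": {"plan": [[[0,0,0.01],[0,0,0]],[[0,0,0.01],[0,0,0]],[[0,0,0.01],[0,0,0]],[[0,0,0.01],[0,0,0]],[[0,0,0.01],[0,0,0]],[[0,0,0],[0,0,0]],[[0,0,0],[0,0,0]],[[0,0,0],[0,0,0]],[[0,0,0],[0,0,0]],[[0,0,0],[0,0,0]]]}}

```text
time: 22.75
tool_pos: [0.5289, 0.142, 0.0397]
tool_rot: [-3.142, -0.0, 1.15]
contact_force: [-0.1, -0.4, -1.1]
opening: 0.028
grip_force: 20.0
```

Request:
{"fn": "send_rows", "kwargs": {"plan": [[[0,0,0.02],[0,0,0]],[[0,0,0.02],[0,0,0]],[[0,0,0.02],[0,0,0]],[[0,0,0.02],[0,0,0]],[[0,0,0.02],[0,0,0]],[[0,0,0.02],[0,0,0]],[[0,0,0.02],[0,0,0]],[[0,0,0.02],[0,0,0]],[[0,0,0],[0,0,0]],[[0,0,0],[0,0,0]]]}}

```text
time: 24.0
tool_pos: [0.5289, 0.142, 0.0357]
tool_rot: [3.142, -0.0, 1.15]
contact_force: [-0.2, -0.9, -1.2]
opening: 0.0276
grip_force: 20.0
```

Request:
{"fn": "send_rows", "kwargs": {"plan": [[[0,0,0.01],[0,0,0]],[[0,0,0.01],[0,0,0]],[[0,0,0.01],[0,0,0]],[[0,0,0.01],[0,0,0]],[[0,0,0.005],[0,0,0]],[[0,0,0.005],[0,0,0]],[[0,0,0],[0,0,0]],[[0,0,0],[0,0,0]],[[0,0,0],[0,0,0]],[[0,0,0],[0,0,0]]]}}

```text
time: 25.25
tool_pos: [0.529, 0.142, 0.0347]
tool_rot: [3.141, -0.0, 1.15]
contact_force: [-2.8, -0.2, 5.1]
opening: 0.0278
grip_force: 20.0
```

Request:
{"fn": "send_rows", "kwargs": {"plan": [[[0,0,0],[0,0,0]],[[0,0,0],[0,0,0]],[[0,0,0],[0,0,0]],[[0,0,0],[0,0,0]],[[0,0,0],[0,0,0]],[[0,0,-0.2],[0,0,0]],[[0,0,-0.6],[0,0,0]],[[0,0,-0.9],[0,0,0]],[[0,0,-1],[0,0,0]],[[0,0,-1],[0,0,0]]], "gripper": 0.3}}

```text
time: 26.5
tool_pos: [0.5291, 0.142, 0.129]
tool_rot: [3.14, -0.001, 1.151]
contact_force: [0.2, 0.4, -0.5]
opening: 0.0595
grip_force: 0.0
```

Request:
{"fn": "send_rows", "kwargs": {"plan": [[[-0.6,0.1,0],[0,0,0]],[[-1,0.1,0],[0,0,0]],[[-1,0.1,0],[0,0,0]],[[-1,0.1,0],[0,0,0]],[[-1,0.1,0],[0,0,0]],[[-1,0.1,0],[0,0,0]],[[-1,0.1,0],[0,0,0]],[[-1,0.1,0],[0,0,0]],[[-1,0,0],[0,0,0]],[[-0.6,0,0],[0,0,0]]]}}

```text
time: 27.75
tool_pos: [0.4521, -0.0773, 0.1265]
tool_rot: [-3.14, 0.0, 1.149]
contact_force: [-0.1, 0.6, 1.4]
opening: 0.0599
grip_force: 0.0
```

```bash
python3 - <<'E'
from h import *
s,_=read_camera("side");t,_=read_camera("top")
a=cv2.resize(s[125:265,185:300],(483,588),interpolation=cv2.INTER_CUBIC)
b=cv2.resize(t[155:205,168:218],(300,300),interpolation=cv2.INTER_CUBIC)
o=np.zeros((588,800,3),np.uint8);o[:,:483]=a;o[:300,500:]=b;cv2.imwrite("pics/v3.png",o)
s0=np.load("side0.npz")["p"]
hs=cv2.cvtColor(s0,cv2.COLOR_BGR2HSV)
y=(hs[...,0]>8)&(hs[...,0]<35)&(hs[...,1]>170)
for i,st,ce,m in comps(y[220:250,195:230],15): print("coll",st,ce+[195,220])
print(proj("side",[[.4406,-.1047,.022],[.4406,-.1047,0]]))
g=cv2.cvtColor(t,cv2.COLOR_BGR2GRAY)
print(proj("top",[[.529,.142,.078],[.529,.142,.06]]));print(g[168:186,180:200])
E
```

```text
[[211.0433228  230.60322554]
 [211.70849638 239.27467569]]
[[188.0712683  175.5752129 ]
 [189.02015416 176.22095959]]
[[172  95  45  67 103 156 114  59  63  63  64  64  62  62  73  80 100 128
   65  63]
 [ 80  56  57  68 103 140 113  58  63  63  63  61  62  64 118 118  60  64
   64  65]
 [ 56  58  70  63  66  79  81 124 105  73  62  62  62  70 143 132  62  64
   64  64]
 [ 56  58  63  63  63  72 133 198 175 136 104  73  62  64  72  65  64  64
   64  65]
 [ 57  61  63  62  64  91 181 200 200 197 174 135 103  73  63  63  63  64
   65  65]
 [ 58  63  62  63  72 133 199 200 200 199 199 195 171 135 122 105  74  64
   64  65]
 [ 62  62  62  64  92 181 198 190 183 184 175 188 195 196 195 173 122  66
   64  64]
 [ 63  62  63  73 129 199 190 161 144 154 121 151 196 197 199 194 150  72
   63  62]
 [ 63  63  64  85 174 196 174 161 159 173 151  85 190 198 199 185  98  76
   64  62]
 [ 63  63  66 104 198 195 172 157 154 154 138  76 169 200 194 150  78  70
   63  62]
 [ 63  62  75 143 196 196 191 149 127 112  86 100 179 198 184  99  78  66
   63  61]
 [ 89  64  91 177 195 196 193 161 116 104 112 161 199 194 148  78  72  63
   59  60]
 [138  73  99 169 175 191 199 197 180 176 179 198 198 183  98  77  66  62
   50  63]
 [142  77  62  70 101 150 180 191 199 199 198 198 196 156  79  73  63  58
   65  63]
 [ 97  61  61  61  62  65  97 147 176 190 199 199 193 121  78  66  62  48
   74  63]
 [ 64  61  61  62  62  60  61  64  94 147 173 178 177  79  73  62  60  58
   63  63]
 [ 58  61  61  61  62  63  61  63  63  63  70  99 120  76  65  61  52  71
   63  63]
 [ 60  61  62  62  62  63  62  62  63  63  64  62  67  68  63  62  47  63
   63  63]]
```

View pics/v3.png

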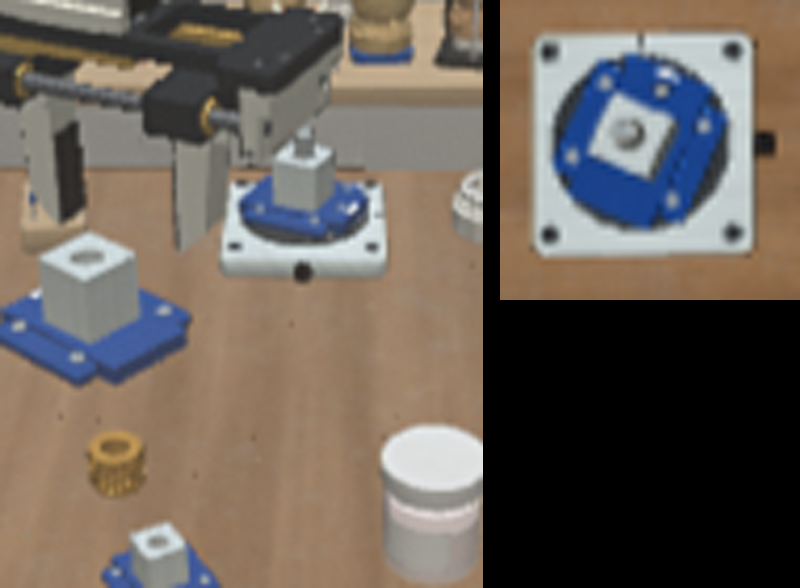

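Request:
{"fn": "send_rows", "kwargs": {"plan": [[[-0.6,0.06,0.3],[0,0,0]],[[-0.57,0,0.6],[0,0,0]],[[0,0,0.7],[0,0,0]],[[0,0,0.7],[0,0,0]],[[0,0,0.7],[0,0,0]],[[0,0,0.6],[0,0,0]],[[0,0,0.5],[0,0,0]],[[0,0,0.4],[0,0,0]],[[0,0,0.2],[0,0,0]],[[0,0,0],[0,0,0]]]}}

```text
time: 29.1
tool_pos: [0.4427, -0.1034, 0.0093]
tool_rot: [-3.141, -0.0, 1.151]
contact_force: [0.3, 0.4, 0.3]
opening: 0.0596
grip_force: 0.0
```

Request:
{"fn": "send_rows", "kwargs": {"plan": [[[-0.07,-0.02,0.1],[0,0,0]],[[0,0,0.08],[0,0,0]],[[0,0,0.05],[0,0,0]],[[0,0,0],[0,0,0]],[[0,0,0],[0,0,0]],[[0,0,0],[0,0,0]],[[0,0,0],[0,0,0]],[[0,0,0],[0,0,0]],[[0,0,0],[0,0,0]],[[0,0,0],[0,0,0]]], "gripper": -1, "force": 12}}

```text
time: 30.35
tool_pos: [0.4416, -0.1048, 0.0037]
tool_rot: [-3.141, -0.0, 1.151]
contact_force: [-0.7, 0.1, -0.3]
opening: 0.0261
grip_force: 12.0
```

Request:
{"fn": "send_rows", "kwargs": {"plan": [[[0,0,-0.3],[0,0,0]],[[0,0,-0.7],[0,0,0]],[[0,0,-0.9],[0,0,0]],[[0,0,-0.9],[0,0,0]],[[0.2,-0.1,-0.9],[0,0,0]],[[0.5,-0.1,-0.8],[0,0,0]],[[0.8,-0.1,0],[0,0,0]],[[0.9,-0.1,0],[0,0,0]],[[0.9,-0.1,0],[0,0,0]],[[0.9,-0.1,0],[0,0,0]]]}}

```text
time: 31.6
tool_pos: [0.4709, -0.0022, 0.1167]
tool_rot: [3.141, -0.0, 1.15]
contact_force: [0.5, -0.6, -0.5]
opening: 0.0266
grip_force: 12.0
```

Request:
{"fn": "send_rows", "kwargs": {"plan": [[[0.9,-0.1,0],[0,0,0]],[[0.9,-0.1,0],[0,0,0]],[[0.9,0,0],[0,0,0]],[[0.9,0,0],[0,0,0]],[[0.9,0,0],[0,0,0]],[[0.7,0,0],[0,0,0]],[[0.5,0,0],[0,0,0]],[[0.3,0,0],[0,0,0]],[[0,0,0],[0,0,0]],[[0,0,0],[0,0,0]]]}}

```text
time: 32.85
tool_pos: [0.5272, 0.1357, 0.1162]
tool_rot: [-3.141, 0.0, 1.15]
contact_force: [-0.2, 0.7, -0.4]
opening: 0.0264
grip_force: 12.0
```

Request:
{"fn": "send_rows", "kwargs": {"plan": [[[0.2,-0.04,0],[0,0,0]],[[0.06,0,0.3],[0,0,0]],[[0,0,0.3],[0,0,0]],[[0,0,0.2],[0,0,0]],[[0,0,0.2],[0,0,0]],[[0,0,0.1],[0,0,0]],[[0,0,0],[0,0,0]],[[0,0,0],[0,0,0]],[[0,0,0],[0,0,0]],[[0,0,0],[0,0,0]]]}}

```text
time: 34.1
tool_pos: [0.5292, 0.1425, 0.0889]
tool_rot: [3.141, -0.0, 1.151]
contact_force: [0.0, -0.0, -1.4]
opening: 0.0266
grip_force: 12.0
```

```bash
python3 - <<'E'
from h import *
s,_=read_camera("side")
cv2.imwrite("pics/v4.png",cv2.resize(s[110:190,217:297],(600,600),interpolation=cv2.INTER_CUBIC))
hs=cv2.cvtColor(s,cv2.COLOR_BGR2HSV)
y=((hs[...,0]>8)&(hs[...,0]<35)&(hs[...,1]>120))[140:165,235:280]
for i,st,ce,m in comps(y,8): print(st,ce+[235,140])
print(robot.observe()["tool_pos"])
E
```

```text
[17  3  8 11 77] [255.55844156 147.55844156]
[0.52920263 0.14245262 0.08885247]
```

View pics/v4.png

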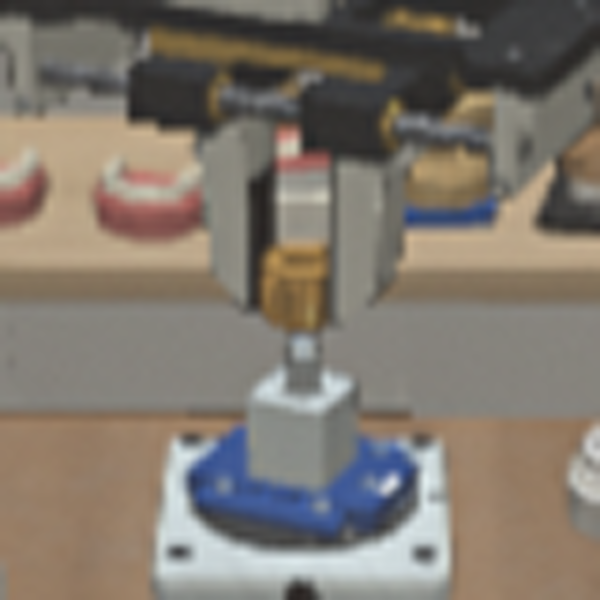

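Request:
{"fn": "send_rows", "kwargs": {"plan": [[[0,0,0.1],[0,0,0]],[[0,0,0.1],[0,0,0]],[[0,0,0.08],[0,0,0]],[[0,0,0.04],[0,0,0]],[[0,0,0.04],[0,0,0]],[[0,0,0.04],[0,0,0]],[[0,0,0.04],[0,0,0]],[[0,0,0.04],[0,0,0]],[[0,0,0.04],[0,0,0]],[[0,0,0],[0,0,0]]]}}

```text
time: 35.4
tool_pos: [0.5291, 0.1424, 0.0756]
tool_rot: [-3.141, -0.0, 1.15]
contact_force: [0.2, 0.0, 0.5]
opening: 0.0261
grip_force: 12.0
```

Request:
{"fn": "send_rows", "kwargs": {"plan": [[[0,0,0.06],[0,0,0]],[[0,0,0.06],[0,0,0]],[[0,0,0.06],[0,0,0]],[[0,0,0.06],[0,0,0]],[[0,0,0.06],[0,0,0]],[[0,0,0.06],[0,0,0]],[[0,0,0.04],[0,0,0]],[[0,0,0.02],[0,0,0]],[[0,0,0.01],[0,0,0]],[[0,0,0],[0,0,0]]]}}

```text
time: 36.65
tool_pos: [0.5292, 0.1424, 0.065]
tool_rot: [3.142, -0.0, 1.15]
contact_force: [0.2, -0.6, -0.5]
opening: 0.0261
grip_force: 12.0
```

Request:
{"fn": "send_rows", "kwargs": {"plan": [[[0,0,0.01],[0,0,0]],[[0,0,0.01],[0,0,0]],[[0,0,0.01],[0,0,0]],[[0,0,0.01],[0,0,0]],[[0,0,0.01],[0,0,0]],[[0,0,0.005],[0,0,0]],[[0,0,0],[0,0,0]],[[0,0,0],[0,0,0]],[[0,0,0],[0,0,0]],[[0,0,0],[0,0,0]]]}}

```text
time: 37.9
tool_pos: [0.5291, 0.1424, 0.0637]
tool_rot: [3.142, -0.0, 1.15]
contact_force: [-0.8, -0.4, 0.3]
opening: 0.0264
grip_force: 12.0
```

Just touching the hub; release and retreat.

Request:
{"fn": "send_rows", "kwargs": {"plan": [[[0,0,0],[0,0,0]],[[0,0,0],[0,0,0]],[[0,0,0],[0,0,0]],[[0,0,0],[0,0,0]],[[0,0,0],[0,0,0]],[[0,0,-0.2],[0,0,0]],[[0,0,-0.6],[0,0,0]],[[0,0,-0.9],[0,0,0]],[[0,0,-1],[0,0,0]],[[0,0,-1],[0,0,0]]], "gripper": 0.3}}

```text
time: 39.15
tool_pos: [0.5293, 0.1425, 0.1581]
tool_rot: [3.14, -0.001, 1.151]
contact_force: [0.3, 0.0, -0.5]
opening: 0.0596
grip_force: 0.0
```

Request:
{"fn": "send_rows", "kwargs": {"plan": [[[-0.3,0,0],[0,0,0]],[[-0.8,0,0],[0,0,0]],[[-0.8,0,0],[0,0,0]],[[-0.8,0,0],[0,0,0]],[[-0.8,0,0],[0,0,0]],[[-0.8,0,0],[0,0,0]],[[-0.6,0,0],[0,0,0]],[[-0.3,0,0],[0,0,0]],[[0,0,0],[0,0,0]],[[0,0,0],[0,0,0]]]}}

```text
time: 40.4
tool_pos: [0.4763, 0.0241, 0.1561]
tool_rot: [3.142, -0.0, 1.151]
contact_force: [0.2, -0.4, -0.4]
opening: 0.0595
grip_force: 0.0
```

```bash
python3 - <<'E'
from h import *
s,_=read_camera("side");t,_=read_camera("top")
o=np.zeros((480,800,3),np.uint8)
o[:,:480]=cv2.resize(s[125:205,217:297],(480,480),interpolation=cv2.INTER_CUBIC)
o[:300,500:]=cv2.resize(t[155:205,168:218],(300,300),interpolation=cv2.INTER_CUBIC);cv2.imwrite("pics/v5.png",o)
E
```

```text
(no output)
```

View pics/v5.png

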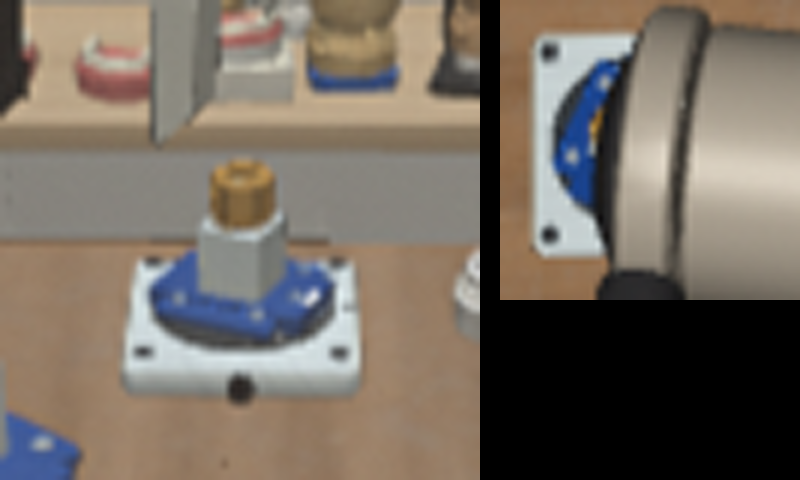

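The side view shows the plate flat on the ring and the collar upright on the hub (crop 242,195), with the gripper clear of both.

```bash
python3 -c "
from cell import robot
print(robot.hand_in())"
```

```text
the job is handed in; nothing more can be done
None
```

The job is handed in, though the verdict wasn't shown: the plate is home over spindle and pin (about 5 N peak reading), the collar rests on the hub, both are released, and the arm never went near the jar, casts or bur block.

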